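# Tip the dent balls out of the pan

## Task

Two steel dent balls lie in the small aluminium pouring pan. Lift the pan level with both balls in it, tip it spout-down to about 40 degrees over the wooden bowl and hold it there a second (never past 60 degrees), so that both balls roll into the bowl; then level the pan, set it down in its wooden rack between the two rails, spout at the rack's open end, and let go. Leave the other things on the bench where they are.

Things in the scene. Friction and masses are not known exactly. Their poses are not given: they have to be found in the camera images.
- pan: open pan of bare aluminium sheet, 160 g, loose. Origin: under the centre of its flat-bottomed part; z up; its spout points along its own -x. The flat part is 76 long (x -38 to 38), 48 wide outside, 40 high, walls and floor 3 thick, open on the spout side. Its two flat parallel side walls can be gripped across the 48 mm width. For the spout see pan_lip
- pan_grip (a point): point midway between the pan's side walls, 30 mm above its underside, at pan x = 0, y = 0: a good grip centre, near its centre of mass
- pan_lip (a point): middle of the pan's pouring lip, at pan x = -84, y = 0, z = 25 mm. The spout is a channel 48 wide that rises at 25 degrees from x = -38 at floor level to this lip, side walls 22 high. Level, the pan keeps the balls; they roll out when the spout is tipped down by more than 25 degrees
- pan_in (a point): centre of the pan's inner floor, 3 mm above its underside
- ball_big_center (a point): centre of the larger steel ball, 20 mm diameter, 33 g, free to roll about in the pan
- ball_small_center (a point): centre of the smaller steel ball, 16 mm diameter, 17 g, free to roll about in the pan
- bowl: round turned bowl of dark wood, fixed to the bench; origin at the centre of its underside. 144 mm across outside at the rim, wall 6 mm, rim 55 mm high, 90 mm across at the foot
- bowl_in (a point): centre of the bowl's inner floor, 8 mm above the bench
- rack: low pan rack of dark wood, fixed to the bench. Origin: under its board, 95 x 72 mm, 8 thick. Two rails along its x, 6 wide and 6 high above the board, stand 56 apart inside (4 mm clear each side of the pan); an end stop as high has its inner face at x = 43. The -x end is open, for the spout
- rack_seat (a point): point on top of the rack's board, 8 mm above the bench, where the parked pan's origin belongs, with the pan at the same yaw as the rack
- mouthpiece: bystander: black mouthpiece standing on its end, 25 mm across, 88 high; origin at its foot
- ring_a: bystander: white plastic ring lying flat, 42 mm across, 8 high; origin at its underside
- ring_b: bystander: white plastic ring lying flat, 38 mm across, 8 high; origin at its underside
- cork: bystander: standing cork stopper, 26 mm across, 22 high; origin at its underside
- jar: bystander: lidded amber jar, 50 mm across, 55 high; origin at its underside
- tin: bystander: small empty brass cup, 70 mm across, 35 high; origin at its underside
- screwdriver: bystander: screwdriver lying on the bench, 190 mm long, handle 26 mm thick
Mind the look-alikes: they are no part of the job. Of the things that look like the pan, take the one that is farthest to the robot's right at the start.

How it is judged:
By the outcome, as a careful person would: the job done as asked, in the order asked, and still so for the second after the job is handed in, with the robot touching nothing.
It also fails if it takes over 61 s, if anything falls off the work surface, if the arm or the gripper's body presses on something with over 40 N, if the wrist force passes 120 N, or if a joint passes its speed limit or range.

## Robot

A 6-joint arm with a two-finger parallel gripper is mounted at the origin on the work surface. World frame = base frame: x ahead of the robot, y to its left, z up, the work surface at z = 0. Lengths are in mm, angles in rad, forces in N, time in s.
With the tool pointing down it reaches from about 350 to 875 mm from the base axis. Payload 4.2 kg.
Tool frame: the origin (TCP) lies at the very end of the fingers, on their centre line; the grasp point (between the pads) lies 19 mm behind it; z points along the fingers, y is the line along which they close (so a half turn about z gives the same grasp; the last joint's range is limited). The gripper opens to 85 mm and grips with 20 to 120 N. Pads are 22 mm wide; open, the fingers measure 114 mm over their backs; the gripper's body (76 mm by 85 mm) begins 54 mm behind the grasp point. The pads swing forward as they close: fully open they stand 13 mm farther back than shut.
Start: joints at [-1.024, 0.385, 0.008, 0, -1.194, -0.259], TCP at [177.418, -599.268, 231.312] pointing down, gripper open.
Joint ranges: [-3.14, 3.14], [-1.21, 2.06], [-1.07, 1.41], [-3.16, 2.05], [-2.99, -0.16], [-3.1, 3.1]. Speed limits (rad/s): [2.79, 2.79, 3.14, 3.14, 3.14, 3.14].

## Interface

Orientations are given as a unit quaternion [x, y, z, w].
In Python, from bench import read_state, get_image, get_calibration, job_done gives the robot as it stands.
- The arm moves only by the shell command python3 -m creep 'ROWS'. ROWS is a JSON object of lists of equal length, an entry for each row: "translation": the shift along the world's x, y, z in cm, a list of three; "delta_rot": the turn, a rotation vector about the world's x, y, z in degrees, a list of three; "hand": the finger opening in cm, from 0 to 8.54. A call has 1 to 8 rows; each row is the pose to reach, as a shift and turn from the pose commanded when the call began; what a row does not reach only later rows make up. A row lasts 1/8 s, in which the tool goes at most 62.5 mm and 10.7 degrees, less where a joint would pass 70% of its speed; a pose out of reach is approached as far as the arm can. A call with a gripper value outside its range is refused whole. The fingers move at their own pace and stop on an object; the grip force is fixed at half the most. Time passes only in rows, so rows that repeat a pose let the fingers close. It gives the time, the measured TCP pose, the force, the opening and the grip force at its end, in the units of the state.
- read_state(): the state, without advancing time (a new reading comes with each control period).
- get_image(name): name is "scene" or "top"; returns (picture, depth): 400x640x3 uint8, red, green, blue; 400x640 float32, mm along the optical axis (not along the pixel's ray), 0 where there is no reading.
- get_calibration(name): a dict with "intrinsics" (3x3 intrinsics, pixels), "dist" ([k1, k2, p1, p2, k3] as OpenCV has them; the pictures are not rectified), "xyz" and "attitude" of the camera in the world. Camera axes: x right, y down, z forward; pixel columns grow to the right and rows downward; lengths in mm; the calibration is good to about 2 mm. A picture is of the moment at which its call begins. get_calibration takes no time and is no camera call.
- job_done(): hands the job in; it is judged then, once.
The state is a dict: "clock": time; "joints": joint angles; "joint_vel": joint speeds; "joint_efforts": joint torques, N m; "position": TCP position; "ee_rot": TCP orientation; "contact_force": force on the tool from outside, world axes, zero at the start; "wrist_torque": the same for the moment, N m; "gripper_width": finger opening in mm; "grasp_force": force on a finger pad.
Only numpy, scipy, OpenCV 4.12 (cv2) and the standard library are available. Lean on these libraries where they do the work, as an engineer would, in place of code of your own. Each camera call takes 0.05 s, during which the arm holds its last target. There are 200 camera calls.

## Working session

There is one attempt and no reset: what is moved stays moved. The work goes in short steps, Python scripts to look and compute and a shell command to move; the robot and the scene stay as the last step left them, time stands still between calls to the robot, and variables do not carry over. Pictures are saved under pics/ and viewed, at most 11 in all, crops included, and the job is handed in when it is done.

```bash
mkdir -p pics; ls; cat > h.py <<'E'
import numpy as np, cv2
from bench import *
from scipy.spatial.transform import Rotation as R
def cam(n):
    c=get_calibration(n); a=np.array(c["attitude"],float)
    Rm=a if a.shape==(3,3) else R.from_quat(a).as_matrix()
    return np.array(c["intrinsics"],float),np.array(c["dist"],float),np.array(c["xyz"],float),Rm
def ray(n,uv):
    K,d,p,Rm=cam(n); q=cv2.undistortPoints(np.array(uv,float).reshape(-1,1,2),K,d).reshape(-1,2)
    return p,np.c_[q,np.ones(len(q))]@Rm.T
def onplane(n,uv,z):
    p,v=ray(n,uv); return p+v*((z-p[2])/v[:,2])[:,None]
def withdepth(n,uv,dep):
    p,v=ray(n,uv); return p+v*np.array(dep).reshape(-1,1)
def proj(n,P):
    K,d,p,Rm=cam(n); return cv2.projectPoints((np.array(P,float).reshape(-1,3)-p)@Rm,np.zeros(3),np.zeros(3),K,d)[0].reshape(-1,2)
E
python3 - <<'E'
from h import *
for n in("top","scene"):
    im,d=get_image(n); cv2.imwrite(f"pics/{n}0.png",im[:,:,::-1]); np.savez(f"{n}0.npz",im=im,d=d)
    print(get_calibration(n))
print(read_state())
E
```

```text
pics
{'intrinsics': array([[389.89710057,   0.        , 318.57384981],
       [  0.        , 389.89710057, 199.79865735],
       [  0.        ,   0.        ,   1.        ]]), 'dist': array([0.02427403, 0.        , 0.        , 0.        , 0.        ]), 'xyz': array([ 351.84891111,   44.28833281, 1122.87812331]), 'attitude': array([-0.6728032 ,  0.73222125, -0.07617254,  0.07338691])}
{'intrinsics': array([[495.17256009,   0.        , 325.24754851],
       [  0.        , 495.17256009, 200.8449539 ],
       [  0.        ,   0.        ,   1.        ]]), 'dist': array([-0.07435973,  0.        ,  0.        ,  0.        ,  0.        ]), 'xyz': array([1277.65508241, -160.54996233, 1062.29439102]), 'attitude': array([ 0.77145358,  0.55515824, -0.18639412, -0.24882914])}
{'clock': 0.1, 'joints': array([-1.02437621e+00,  3.85465122e-01,  6.75978658e-03, -4.19533258e-04,
       -1.19398444e+00, -2.58611322e-01]), 'joint_vel': array([-0.00119847, -0.00235164,  0.00240103,  0.00228698, -0.00176871,
       -0.00040462]), 'joint_efforts': array([-5.57683215e-04, -3.93319845e+01,  1.88928777e+01,  4.19793516e+00,
       -2.60190034e-03,  1.06980856e-06]), 'position': array([ 177.28058381, -598.79045427,  230.34097692]), 'ee_rot': array([-1.43331600e-01,  9.89674249e-01,  9.47441539e-04, -1.91471218e-04]), 'contact_force': array([-0.79856857, -0.84849187, -0.08416482]), 'wrist_torque': array([ 0.00530374,  0.04471731, -0.01110347]), 'grasp_force': 0.0, 'gripper_width': 85.61049516351825}
```

View pics/top0.png

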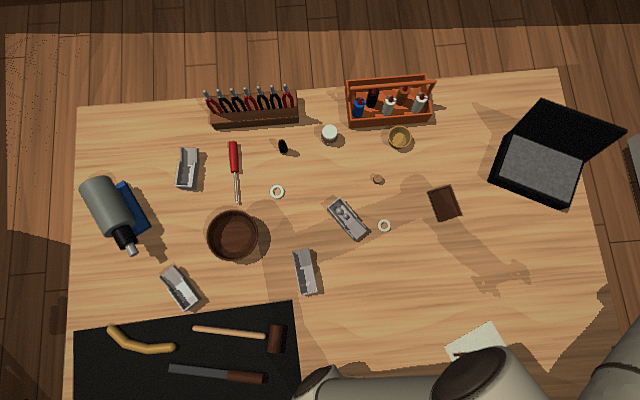

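View pics/scene0.png

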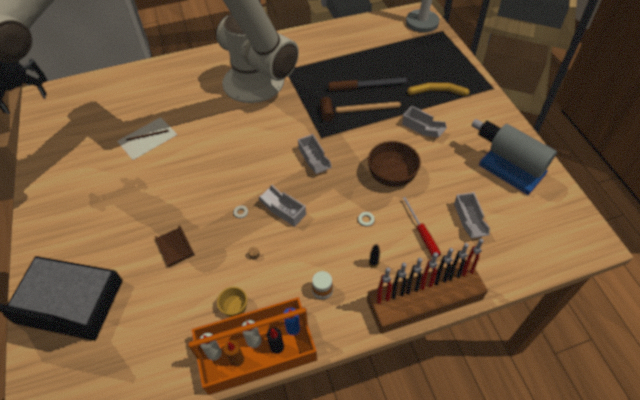

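Four pan-like things in the top view: (188,168), (181,288), (305,272) and (348,219). Image right is robot right (-y), so (348,219) fits, being farthest right. The bowl is at (232,235), the rack at (445,203). I'll confirm in an enlarged crop.

```bash
python3 - <<'E'
from h import *
im=np.load("top0.npz")["im"]; s=np.load("scene0.npz")["im"]
a=cv2.resize(im[180:260,300:400],(800,640)[0:2] and (600,480),interpolation=cv2.INTER_CUBIC)
a=cv2.resize(im[190:250,310:390],(400,300),interpolation=cv2.INTER_CUBIC)
b=cv2.resize(im[175:235,405:485],(400,300),interpolation=cv2.INTER_CUBIC)
c=cv2.resize(s[175:235,243:323],(400,300),interpolation=cv2.INTER_CUBIC)
d=cv2.resize(s[215:275,135:215],(400,300),interpolation=cv2.INTER_CUBIC)
cv2.imwrite("pics/crop1.png",np.vstack([np.hstack([a,b]),np.hstack([c,d])])[:,:,::-1])
for n,uv,z in [("pan",(348,219),20),("A",(188,168),20),("B",(181,288),20),("C",(305,272),20),("rack",(445,203),8),("bowl",(232,235),30)]:
    print(n,onplane("top",[uv],z).round())
E
```

```text
pan [[526. -49.  20.]]
A [[717. 405.  20.]]
B [[373. 428.  20.]]
C [[387.  85.  20.]]
rack [[ 551. -336.    8.]]
bowl [[506. 281.  30.]]
```

View pics/crop1.png

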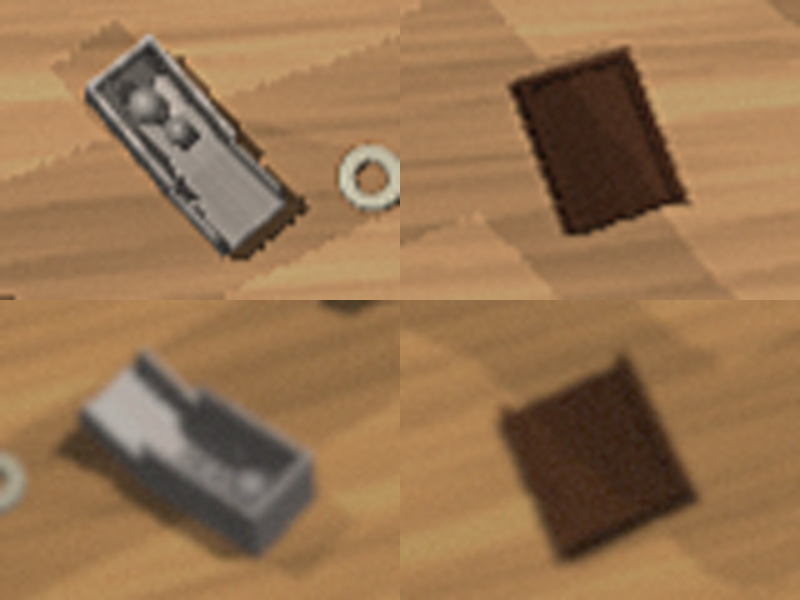

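The crop confirms the pan: two balls lie at its closed end (upper left in the top view), with the spout pointing lower right. The rack's open end faces the robot, lower in the top view. Next I measure precisely.

```bash
cat >> h.py <<'E'
def cloud(n,im,d,box):
    u0,u1,v0,v1=box; V,U=np.mgrid[v0:v1,u0:u1]; m=d[v0:v1,u0:u1]>0
    uv=np.c_[U[m],V[m]]; return uv,withdepth(n,uv,d[v0:v1,u0:u1][m]),im[v0:v1,u0:u1][m]
E
python3 - <<'E'
from h import *
for n,bp,br,bb in (("top",(318,382,188,250),(420,470,178,228),(200,265,200,270)),("scene",(255,312,180,230),(150,200,222,270),(360,428,135,192))):
    z=np.load(n+"0.npz"); im,d=z["im"],z["d"]
    uv,P,c=cloud(n,im,d,bp)
    print(n,"bench z",np.median(P[:,2]),"zhist",np.histogram(P[:,2],bins=[-20,-5,5,10,15,20,25,30,35,38,42,46,50,60])[0])
    hi=P[P[:,2]>12]
    r=cv2.minAreaRect(hi[:,:2].astype(np.float32)); print("pan hi rect",r)
    hh=P[(P[:,2]>34)]; print(" rim rect",cv2.minAreaRect(hh[:,:2].astype(np.float32)),len(hh), hh[:,2].max())
    uv,P,c=cloud(n,im,d,br); c=c.astype(int); m=(c.sum(1)<210)&(P[:,2]>4)
    print("rack",m.sum(),np.histogram(P[m][:,2],bins=[-10,0,4,6,8,10,12,14,16,20])[0],cv2.minAreaRect(P[m][:,:2].astype(np.float32)))
    for lo,h in((5,10),(11,18)):
        q=P[m&(P[:,2]>lo)&(P[:,2]<h)]; print("  ",lo,len(q),q.mean(0) if len(q) else 0)
    uv,P,c=cloud(n,im,d,bb); q=P[(P[:,2]>50)&(P[:,2]<62)]; 
    if len(q)>5: print("bowl rim",len(q),cv2.minEnclosingCircle(q[:,:2].astype(np.float32)))
E
```

```text
top bench z 1.0378361359521477 zhist [  19 3262  191   90  105   87   56   27   21   67   19    2    0]
pan hi rect ((526.1127319335938, -45.1105842590332), (122.78063201904297, 48.62675857543945), 34.60975646972656)
 rim rect ((528.4444580078125, -43.49113845825195), (117.15752410888672, 48.443607330322266), 34.50407409667969) 113 46.3466338056935
rack 777 [  0   0  59 185 212 143  86  56  35] ((550.6403198242188, -331.55596923828125), (94.73594665527344, 71.2073974609375), 12.997322082519531)
   5 439 [ 549.55106365 -333.17516652    7.89244906]
   11 238 [ 553.7458979  -330.01176826   13.43232435]
bowl rim 371 ((504.7113037109375, 276.0536804199219), 71.54029083251953)
scene bench z 1.784751243467781 zhist [  18 1902  142  129  152  152  108   80   55   79   22    0    0]
pan hi rect ((523.959228515625, -42.90584945678711), (126.25777435302734, 53.28584671020508), 34.74627685546875)
 rim rect ((527.3442993164062, -39.46286392211914), (116.77435302734375, 51.47001266479492), 34.76416778564453) 174 45.76708129094402
rack 886 [  0   0 126 243 230 116  88  61  22] ((551.77734375, -332.197021484375), (97.94070434570312, 70.40839385986328), 12.1486234664917)
   5 552 [ 550.85383171 -332.54943903    7.65458341]
   11 219 [ 563.35910594 -328.01427524   13.5597369 ]
bowl rim 331 ((502.4808349609375, 276.3252868652344), 73.12543487548828)
```

```bash
python3 -m creep '{"translation":[[5,8,0],[10,15,0],[15,23,0],[20,31,0],[24,37,0],[28,43,0],[32,49,0],[36,55,0]],"delta_rot":[[0,0,3],[0,0,6],[0,0,9],[0,0,12],[0,0,15],[0,0,18],[0,0,18],[0,0,18]],"hand":[7.5,7.5,7.5,7.5,7.5,7.5,7.5,7.5]}'
python3 -m creep '{"translation":[[0.7,1.8,-3],[0.7,1.8,-7],[0.7,1.8,-10],[0.7,1.8,-12],[0.7,1.8,-12]],"delta_rot":[[0,0,0.1],[0,0,0.1],[0,0,0.1],[0,0,0.1],[0,0,0.1]],"hand":[7.5,7.5,7.5,7.5,7.5]}'
python3 - <<'E'
from h import *
s=read_state();print(s["position"],R.from_quat(s["ee_rot"]).as_matrix().round(3),s["joints"])
ims=[]
for n,b in(("top",(280,420,160,265)),("scene",(215,355,130,235))):
    im,d=get_image(n); np.savez(n+"1.npz",im=im,d=d); ims.append(cv2.resize(im[b[2]:b[3],b[0]:b[1]],(400,300)))
cv2.imwrite("pics/p1.png",np.hstack(ims)[:,:,::-1])
E
```

```text
clock: 1.1
position: [451.2, -178.6, 231.2]
ee_rot: [-0.297, 0.955, 0.0, -0.0]
contact_force: [2.0, -0.8, 0.2]
gripper_width: 74.9
grasp_force: 0.0
clock: 1.72
position: [456.2, -162.4, 109.7]
ee_rot: [-0.297, 0.955, 0.001, -0.002]
contact_force: [-0.0, -0.1, -0.9]
gripper_width: 75.1
grasp_force: 0.0
[ 456.2040454  -162.42274273  109.72397554] [[-0.823 -0.568 -0.005]
 [-0.568  0.823  0.   ]
 [ 0.004  0.003 -1.   ]] [-5.91750086e-03  2.82872927e-01 -4.93607840e-01 -3.73406549e-04
 -7.98947105e-01 -9.61108492e-01]
```

View pics/p1.png

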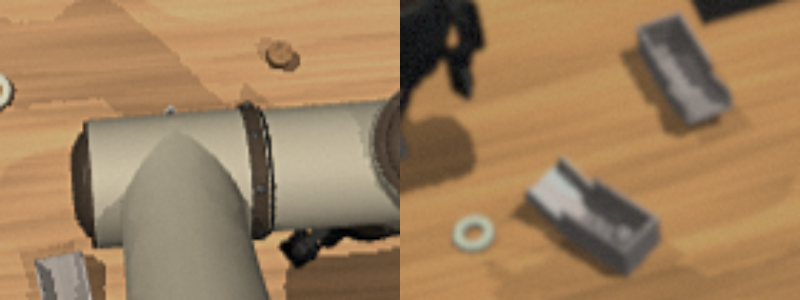

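The pan and ring_b are undisturbed; the hand fell short at (456,-162) because of speed limiting, so I need another (+88,+131).

```bash
python3 -m creep '{"translation":[[3,4.5,0],[6,9,0],[8.8,13.1,0],[8.8,13.1,0],[8.8,13.1,0]],"delta_rot":[[0,0,0],[0,0,0],[0,0,0],[0,0,0],[0,0,0]],"hand":[7.5,7.5,7.5,7.5,7.5]}'
python3 - <<'E'
from h import *
s=read_state();print(s["position"])
im,d=get_image("scene"); b=(215,355,120,225)
cv2.imwrite("pics/p2.png",cv2.resize(im[b[2]:b[3],b[0]:b[1]],(640,480))[:,:,::-1])
E
```

```text
clock: 2.45
position: [545.5, -31.6, 112.0]
ee_rot: [-0.297, 0.955, 0.0, 0.0]
contact_force: [-0.6, 0.1, -0.4]
gripper_width: 75.4
grasp_force: 0.0
[545.51676278 -31.58164651 111.98193624]
```

View pics/p2.png

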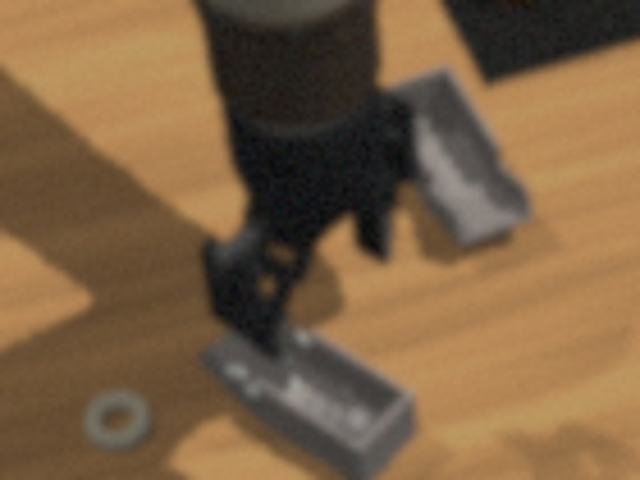

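The fingers are above and astride the pan, aligned with its sides. Descend and grip.

```bash
python3 -m creep '{"translation":[[0,0,-3],[0,0,-6],[0,0,-8.5],[0,0,-10],[0,0,-10],[0,0,-10]],"delta_rot":[[0,0,0],[0,0,0],[0,0,0],[0,0,0],[0,0,0],[0,0,0]],"hand":[7.5,7.5,7.5,7.5,7.5,7.5]}'
python3 -m creep '{"translation":[[0,0,0],[0,0,0],[0,0,0],[0,0,0],[0,0,0],[0,0,0],[0,0,0],[0,0,0]],"delta_rot":[[0,0,0],[0,0,0],[0,0,0],[0,0,0],[0,0,0],[0,0,0],[0,0,0],[0,0,0]],"hand":[6.5,5.8,5.2,4.8,4.4,4,4,4]}'
```

```text
clock: 3.25
position: [546.3, -31.7, 12.3]
ee_rot: [-0.297, 0.955, -0.0, 0.001]
contact_force: [-0.4, 0.1, 1.6]
gripper_width: 75.0
grasp_force: 0.0
clock: 4.25
position: [545.6, -31.4, 11.7]
ee_rot: [-0.297, 0.955, 0.0, 0.0]
contact_force: [-1.8, 2.3, 5.9]
gripper_width: 47.2
grasp_force: 62.3
```

```bash
python3 -m creep '{"translation":[[0,0,1],[0,0,2.5],[0,0,4],[0,0,6],[0,0,8],[0,0,10],[0,0,11.5],[0,0,12]],"delta_rot":[[0,0,0],[0,0,0],[0,0,0],[0,0,0],[0,0,0],[0,0,0],[0,0,0],[0,0,0]],"hand":[4,4,4,4,4,4,4,4]}'
python3 -m creep '{"translation":[[0.2,1,0],[0.5,3,0],[0.8,6,0],[1.2,9,0],[1.6,12,0],[2,15,0],[2.3,17,0],[2.5,18,0]],"delta_rot":[[0,0,0],[0,0,0],[0,0,0],[0,0,0],[0,0,0],[0,0,0],[0,0,0],[0,0,0]],"hand":[4,4,4,4,4,4,4,4]}'
python3 -m creep '{"translation":[[0.2,1,0],[0.4,3,0],[0.6,6,0],[0.8,9,0],[0.9,12,0],[1,15,0],[1,17,0],[1,18,0]],"delta_rot":[[0,0,0],[0,0,0],[0,0,0],[0,0,0],[0,0,0],[0,0,0],[0,0,0],[0,0,0]],"hand":[4,4,4,4,4,4,4,4]}'
python3 - <<'E'
from h import *
s=read_state();print(s["position"],s["joints"].round(2))
ims=[]
for n,b in(("top",(150,310,140,260)),("scene",(320,480,60,180))):
    im,d=get_image(n); np.savez(n+"2.npz",im=im,d=d); ims.append(cv2.resize(im[b[2]:b[3],b[0]:b[1]],(400,300)))
cv2.imwrite("pics/p3.png",np.hstack(ims)[:,:,::-1])
E
```

```text
clock: 5.25
position: [546.1, -31.5, 132.7]
ee_rot: [-0.297, 0.955, -0.0, 0.001]
contact_force: [-0.0, 0.1, -1.9]
gripper_width: 47.0
grasp_force: 61.8
clock: 6.25
position: [570.4, 150.0, 130.7]
ee_rot: [-0.298, 0.955, -0.0, -0.001]
contact_force: [0.1, -0.4, -1.9]
gripper_width: 46.9
grasp_force: 61.9
clock: 7.25
position: [580.4, 329.7, 131.0]
ee_rot: [-0.298, 0.955, -0.0, -0.0]
contact_force: [-0.0, -0.3, -2.7]
gripper_width: 46.8
grasp_force: 61.9
[580.3627779  329.68719157 131.02763458] [ 0.76  0.53 -0.01 -0.   -1.03 -1.72]
```

View pics/p3.png

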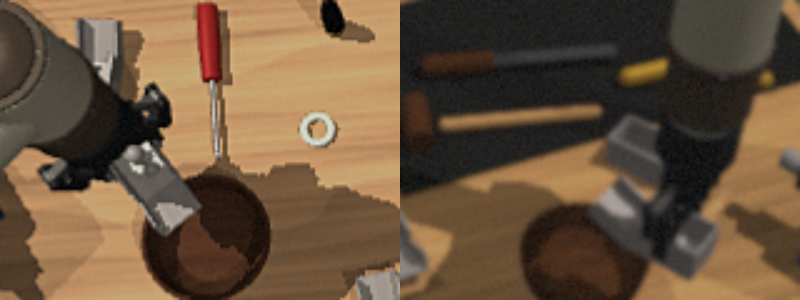

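The pan is held level with the spout over the bowl (top crop lip about (170,215)) and a ball still inside. Tip gradually.

```bash
python3 -m creep '{"translation":[[0,0,-0.3],[0,0,-0.6],[0,0,-1],[0,0,-1.3],[0,0,-1.6],[0,0,-2],[0,0,-2.3],[0,0,-2.3]],"delta_rot":[[1.7,-2.5,0],[4.5,-6.6,0],[8,-11.5,0],[11.4,-16.5,0],[13.1,-18.9,0],[13.1,-18.9,0],[13.1,-18.9,0],[13.1,-18.9,0]],"hand":[4,4,4,4,4,4,4,4]}'
python3 -m creep '{"translation":[[0,0,0],[0,0,0],[0,0,0],[0,0,0],[0,0,0],[0,0,0],[0,0,0],[0,0,0]],"delta_rot":[[1.1,-1.6,0],[2.3,-3.3,0],[3.4,-4.9,0],[4.5,-6.6,0],[5.7,-8.2,0],[7.4,-10.7,0],[9.1,-13.2,0],[10.2,-14.8,0]],"hand":[4,4,4,4,4,4,4,4]}'
python3 -m creep '{"translation":[[0,0,0],[0,0,0],[0,0,0],[0,0,0],[0,0,0],[0,0,0],[0,0,0],[0,0,0]],"delta_rot":[[0,0,0],[0,0,0],[0,0,0],[0,0,0],[0,0,0],[0,0,0],[0,0,0],[0,0,0]],"hand":[4,4,4,4,4,4,4,4]}'
python3 -m creep '{"translation":[[0,0,0],[0,0,0],[0,0,0],[0,0,0]],"delta_rot":[[0,0,0],[0,0,0],[0,0,0],[0,0,0]],"hand":[4,4,4,4]}'
python3 - <<'E'
from h import *
s=read_state();m=R.from_quat(s["ee_rot"]).as_matrix();print(s["position"],m.round(3),"tilt",np.degrees(np.arccos(-m[2,2])))
ims=[]
for n,b in(("top",(170,290,180,270)),("scene",(340,460,100,190))):
    im,d=get_image(n); np.savez(n+"3.npz",im=im,d=d); ims.append(cv2.resize(im[b[2]:b[3],b[0]:b[1]],(400,300),interpolation=cv2.INTER_CUBIC))
cv2.imwrite("pics/p4.png",np.hstack(ims)[:,:,::-1])
E
```

```text
clock: 8.35
position: [581.2, 328.7, 108.3]
ee_rot: [-0.291, 0.936, 0.06, 0.19]
contact_force: [1.3, -0.1, -1.4]
gripper_width: 46.9
grasp_force: 61.9
clock: 9.35
position: [601.8, 301.0, 111.8]
ee_rot: [-0.296, 0.892, 0.145, 0.309]
contact_force: [0.1, -1.2, -1.5]
gripper_width: 46.7
grasp_force: 62.9
clock: 10.35
position: [601.1, 300.0, 111.2]
ee_rot: [-0.295, 0.893, 0.145, 0.307]
contact_force: [1.0, -0.1, -1.6]
gripper_width: 46.9
grasp_force: 62.9
clock: 10.85
position: [601.1, 300.1, 111.2]
ee_rot: [-0.295, 0.893, 0.145, 0.307]
contact_force: [0.5, 0.3, -1.6]
gripper_width: 47.0
grasp_force: 62.9
[601.06931843 300.0548817  111.19947593] [[-0.636 -0.617  0.464]
 [-0.439  0.784  0.44 ]
 [-0.635  0.077 -0.769]] tilt 39.733270315121146
```

View pics/p4.png

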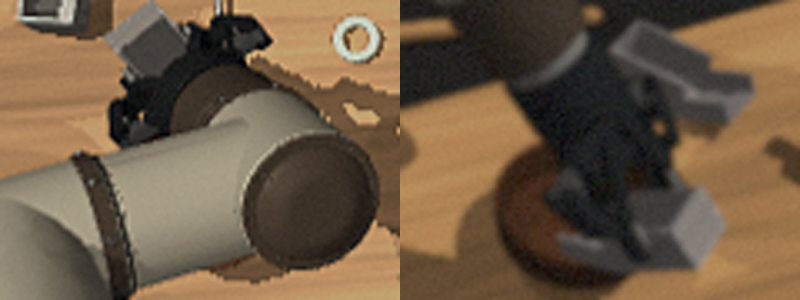

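```bash
python3 - <<'E'
from h import *
s=read_state();print(s["joints"].round(3))
m=R.from_quat(s["ee_rot"]).as_matrix()
t=R.from_rotvec(np.radians([0,0,34.6])).as_matrix()@np.diag([-1,1,-1.])
print("rotvec to level deg",np.degrees(R.from_matrix(t@m.T).as_rotvec()))
E
```

```text
[ 0.636  0.39  -0.351 -0.515 -0.161 -1.086]
rotvec to level deg [-26.84316838  29.28926431  -1.93935378]
```

```bash
python3 -m creep '{"translation":[[0,0,1],[0,0,2],[0,0,3],[0,0,3],[0,0,3]],"delta_rot":[[-3,3.3,0],[-6.5,7.2,-0.5],[-10,11,-0.7],[-13.4,14.6,-1],[-13.4,14.6,-1]],"hand":[4,4,4,4,4]}'
python3 - <<'E'
from h import *
s=read_state();print(s["joints"].round(3))
m=R.from_quat(s["ee_rot"]).as_matrix()
t=R.from_rotvec(np.radians([0,0,34.6])).as_matrix()@np.diag([-1,1,-1.])
print("rotvec to level deg",np.degrees(R.from_matrix(t@m.T).as_rotvec()))
E
```

```text
clock: 11.58
position: [602.0, 301.2, 141.8]
ee_rot: [-0.301, 0.938, 0.074, 0.158]
contact_force: [-0.1, -0.0, -1.8]
gripper_width: 46.8
grasp_force: 62.9
[ 0.695  0.401 -0.248 -0.034 -0.572 -1.619]
rotvec to level deg [-13.54463767  14.82112539  -0.98219335]
```

Commands start from the pose reached. I finish levelling and back out so the bowl is visible.

```bash
python3 -m creep '{"translation":[[0,0,1],[0,0,1],[0,0,1],[0,0,1],[2,-3,1],[4,-6,1],[5,-10,1],[5,-12,1]],"delta_rot":[[-3,3.3,0],[-6.5,7.2,-0.5],[-10,11,-0.7],[-13.5,14.8,-1],[-13.5,14.8,-1],[-13.5,14.8,-1],[-13.5,14.8,-1],[-13.5,14.8,-1]],"hand":[4,4,4,4,4,4,4,4]}'
python3 - <<'E'
from h import *
s=read_state();print(s["position"],R.from_quat(s["ee_rot"]).as_matrix().round(3))
ims=[]
for n,b in(("top",(190,310,170,260)),("scene",(310,430,95,185))):
    im,d=get_image(n); np.savez(n+"4.npz",im=im,d=d); ims.append(cv2.resize(im[b[2]:b[3],b[0]:b[1]],(400,300),interpolation=cv2.INTER_CUBIC))
cv2.imwrite("pics/p5.png",np.hstack(ims)[:,:,::-1])
E
```

```text
clock: 12.58
position: [650.9, 177.9, 150.0]
ee_rot: [-0.296, 0.955, 0.0, -0.001]
contact_force: [0.4, 0.2, -1.1]
gripper_width: 47.0
grasp_force: 62.9
[650.86636577 177.89381387 149.95429346] [[-0.825 -0.565 -0.002]
 [-0.565  0.825 -0.001]
 [ 0.002  0.001 -1.   ]]
```

View pics/p5.png

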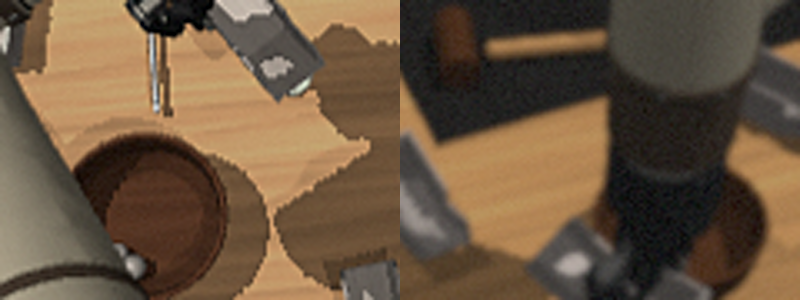

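Both balls are in the bowl (top crop (135,262) and (122,250)). Now carry the pan level towards the rack.

```bash
python3 -m creep '{"translation":[[-0.5,-3,0],[-1.5,-8,0],[-2.5,-13,0],[-3.5,-18,0],[-4.5,-23,0],[-5,-26,0],[-5,-28,0],[-5,-28,0]],"delta_rot":[[0,0,-1],[0,0,-3],[0,0,-5],[0,0,-7],[0,0,-9],[0,0,-11],[0,0,-11],[0,0,-11]],"hand":[4,4,4,4,4,4,4,4]}'
python3 -m creep '{"translation":[[-0.5,-3,0],[-1.5,-8,0],[-2.5,-13,0],[-3.5,-17,0],[-4.5,-20,0],[-5,-22,0],[-5,-23,0],[-5,-23,0]],"delta_rot":[[0,0,-1],[0,0,-3],[0,0,-5],[0,0,-7],[0,0,-9],[0,0,-10.8],[0,0,-10.8],[0,0,-10.8]],"hand":[4,4,4,4,4,4,4,4]}'
python3 - <<'E'
from h import *
s=read_state();p=s["position"];m=R.from_quat(s["ee_rot"]).as_matrix();print(p,"yaw",np.degrees(np.arctan2(-m[1,0],-m[0,0])),m[:,2].round(3))
ims=[]
for n in("top","scene"):
    im,d=get_image(n); np.savez(n+"5.npz",im=im,d=d)
    c=proj(n,p)[0].round().astype(int); print(n,c)
    u0,v0=np.clip(c-[60,45],0,[520,310]); ims.append(cv2.resize(im[v0:v0+90,u0:u0+120],(400,300),interpolation=cv2.INTER_CUBIC))
    uv,P,cc=cloud(n,im,d,(u0,u0+120,v0,v0+90)); cc=cc.astype(int)
    hi=p[2]-11; Q=P-p; k=np.array([-m[:,0],m[:,1],-m[:,2]]); L=Q@k.T
    ok=(L[:,2]>-14)&(L[:,2]<40)&(abs(L[:,1])<30)&(L[:,0]>-110)&(L[:,0]<60)&(cc.sum(1)>170)
    q=L[ok]; print(len(q),"x",np.percentile(q[:,0],[0,2,98,100]).round(1),"y",np.percentile(q[:,1],[0,2,50,98,100]).round(1),"z",np.percentile(q[:,2],[0,2,98,100]).round(1))
cv2.imwrite("pics/p6.png",np.hstack(ims)[:,:,::-1])
E
```

```text
clock: 13.68
position: [601.0, -100.8, 151.2]
ee_rot: [-0.204, 0.979, -0.0, -0.001]
contact_force: [-0.2, 0.0, -0.9]
gripper_width: 47.0
grasp_force: 62.9
clock: 14.68
position: [551.6, -329.7, 151.0]
ee_rot: [-0.111, 0.994, -0.0, -0.001]
contact_force: [0.6, 0.2, -1.6]
gripper_width: 47.2
grasp_force: 62.9
[ 551.59996816 -329.70793089  151.00227802] yaw 12.776192763472018 [-0.002 -0.    -1.   ]
top [460 191]
487 x [-84.8 -83.8  35.1  37.9] y [-26.8 -25.  -10.   21.5  22.7] z [-12.4 -10.7  29.8  32.5]
scene [159 213]
723 x [-56.9 -53.   37.2  39.6] y [-27.1 -21.9   1.5  25.7  29.8] z [-13.9 -11.6  29.8  38.7]
```

View pics/p6.png

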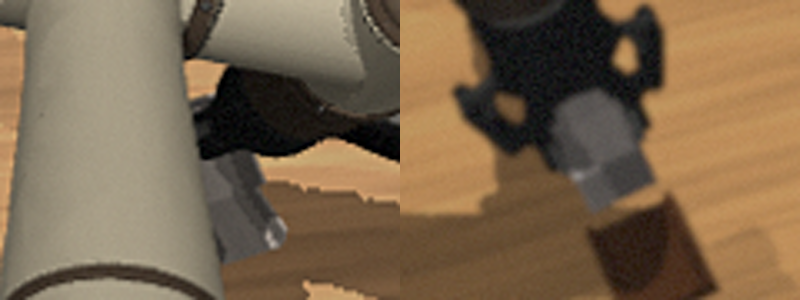

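The pan is unslipped in the grip (x -84..38, underside about 11 below the TCP). Lower to just above the rack and check the alignment.

```bash
python3 -m creep '{"translation":[[0,-0.2,-3],[0,-0.2,-6],[0,-0.2,-9],[0,-0.2,-11],[0,-0.2,-11.3],[0,-0.2,-11.3]],"delta_rot":[[0,0,0],[0,0,0],[0,0,0],[0,0,0],[0,0,0],[0,0,0]],"hand":[4,4,4,4,4,4]}'
python3 - <<'E'
from h import *
s=read_state();p=s["position"];m=R.from_quat(s["ee_rot"]).as_matrix();print(p,"yaw",np.degrees(np.arctan2(-m[1,0],-m[0,0])))
ims=[]
y=np.radians(12.6);ex=np.array([np.cos(y),np.sin(y),0]);ey=np.array([-ex[1],ex[0],0])
for n in("scene","top"):
    im,d=get_image(n); np.savez(n+"6.npz",im=im,d=d)
    c=proj(n,p)[0].round().astype(int)
    u0,v0=c-[50,37]; ims.append(cv2.resize(im[v0:v0+75,u0:u0+100],(400,300),interpolation=cv2.INTER_CUBIC))
    uv,P,cc=cloud(n,im,d,(u0,u0+100,v0,v0+75)); cc=cc.astype(int); L=np.c_[(P-p)@ex,(P-p)@ey,P[:,2]]
    spread=cc.max(1)-cc.min(1)
    rk=(L[:,2]>4)&(L[:,2]<18)&(cc.sum(1)<210)&(spread>12)&(abs(L[:,1])<45)&(abs(L[:,0])<60)
    pn=(L[:,2]>24)&(L[:,2]<82)&(spread<18)&(cc.sum(1)>170)&(abs(L[:,1])<32)
    for nm,q in(("rack",L[rk]),("pan",L[pn])):
        if len(q)>10: print(n,nm,len(q),"x",np.percentile(q[:,0],[1,99]).round(1),"y",np.percentile(q[:,1],[1,99]).round(1),"z",np.percentile(q[:,2],[1,99]).round(1))
cv2.imwrite("pics/p7.png",np.hstack(ims)[:,:,::-1])
E
```

```text
clock: 15.52
position: [551.8, -331.6, 38.8]
ee_rot: [-0.112, 0.994, -0.0, -0.001]
contact_force: [0.5, -0.3, -1.4]
gripper_width: 46.7
grasp_force: 62.9
[ 551.84471145 -331.64428758   38.82374964] yaw 12.814123262902314
scene rack 327 x [-17.6  47.5] y [-35.6  37.2] z [ 4.5 17.4]
scene pan 573 x [-48.2  38.2] y [-22.7  25.2] z [26.1 69.5]
top pan 217 x [-83.4  35.9] y [-25.2   1.1] z [27.3 66.3]
```

View pics/p7.png

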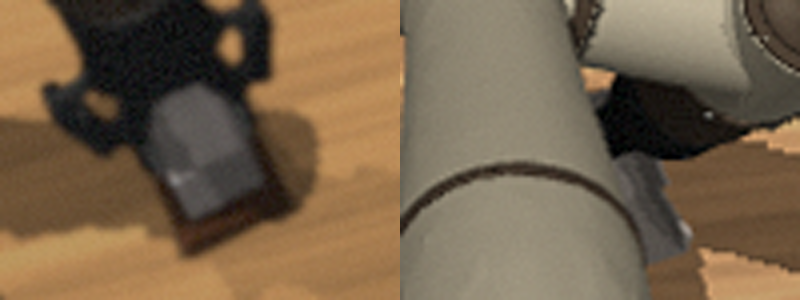

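The pan sits centred over the rack (rack y centre +0.8, pan +1.2; rack end 47.5, pan back 38.2). Lower it.

```bash
python3 -m creep '{"translation":[[0,0,-0.5],[0,0,-1],[0,0,-1.4],[0,0,-1.7],[0,0,-1.85],[0,0,-1.9],[0,0,-1.9],[0,0,-1.9]],"delta_rot":[[0,0,0],[0,0,0],[0,0,0],[0,0,0],[0,0,0],[0,0,0],[0,0,0],[0,0,0]],"hand":[4,4,4,4,4,4,4,4]}'
```

```text
clock: 16.62
position: [550.8, -332.0, 19.8]
ee_rot: [-0.111, 0.994, -0.0, -0.001]
contact_force: [-3.6, 2.2, 5.6]
gripper_width: 46.8
grasp_force: 63.7
```

Contact of about 7 N at the expected height: seated. Release gently, then rise.

```bash
python3 -m creep '{"translation":[[0,0,0],[0,0,0],[0,0,0],[0,0,0],[0,0,0],[0,0,0],[0,0,0],[0,0,0]],"delta_rot":[[0,0,0],[0,0,0],[0,0,0],[0,0,0],[0,0,0],[0,0,0],[0,0,0],[0,0,0]],"hand":[4.9,5.2,5.6,6,6.5,7,7,7]}'
python3 -m creep '{"translation":[[0,0,1],[0,0,3],[0,0,6],[0,0,9],[0,0,13],[-3,-4,17],[-6,-9,20],[-8,-14,22]],"delta_rot":[[0,0,0],[0,0,0],[0,0,0],[0,0,0],[0,0,0],[0,0,0],[0,0,0],[0,0,0]],"hand":[7,7,7,7,7,7,7,7]}'
python3 -m creep '{"translation":[[-3,-4,0],[-6,-8,0],[-9,-12,0],[-12,-16,0],[-15,-20,0],[-15,-20,0]],"delta_rot":[[0,0,0],[0,0,0],[0,0,0],[0,0,0],[0,0,0],[0,0,0]],"hand":[7,7,7,7,7,7]}'
python3 - <<'E'
from h import *
ims=[]
y=np.radians(12.6);ex=np.array([np.cos(y),np.sin(y),0]);ey=np.array([-ex[1],ex[0],0]);o=np.array([551.2,-331.9,0])
for n,b in(("top",(405,485,175,235)),("scene",(135,215,200,260)),("top",(200,280,205,265)),("scene",(355,435,130,190))):
    im,d=get_image(n); ims.append(cv2.resize(im[b[2]:b[3],b[0]:b[1]],(400,300),interpolation=cv2.INTER_CUBIC))
    if len(ims)<3:
        uv,P,c=cloud(n,im,d,b); q=P[(P[:,2]>22)&(P[:,2]<62)]; r=cv2.minAreaRect(q[:,:2].astype(np.float32)); L=q-o
        print(n,r,"x",np.percentile(L@ex,[1,99]).round(1),"y",np.percentile(L@ey,[1,99]).round(1),"z",np.percentile(q[:,2],[1,99]).round(1))
cv2.imwrite("pics/p8.png",np.vstack([np.hstack(ims[:2]),np.hstack(ims[2:])])[:,:,::-1])
E
```

```text
clock: 17.62
position: [551.1, -332.0, 19.2]
ee_rot: [-0.111, 0.994, -0.0, -0.001]
contact_force: [0.4, -0.4, 0.6]
gripper_width: 70.0
grasp_force: 0.0
clock: 18.62
position: [470.4, -473.0, 242.5]
ee_rot: [-0.112, 0.994, -0.001, 0.0]
contact_force: [0.9, -0.1, 0.1]
gripper_width: 70.1
grasp_force: 0.0
clock: 19.38
position: [317.9, -674.2, 238.8]
ee_rot: [-0.109, 0.994, -0.0, -0.001]
contact_force: [1.0, 0.2, -0.7]
gripper_width: 70.2
grasp_force: 0.0
top ((529.01611328125, -338.03216552734375), (123.66918182373047, 53.248046875), 12.401382446289062) x [-83.6  37.8] y [-26.4  24.6] z [22.3 51.8]
scene ((526.857177734375, -336.226318359375), (128.92799377441406, 49.112789154052734), 12.886748313903809) x [-87.1  38.4] y [-23.4  25.6] z [22.4 51.2]
```

View pics/p8.png

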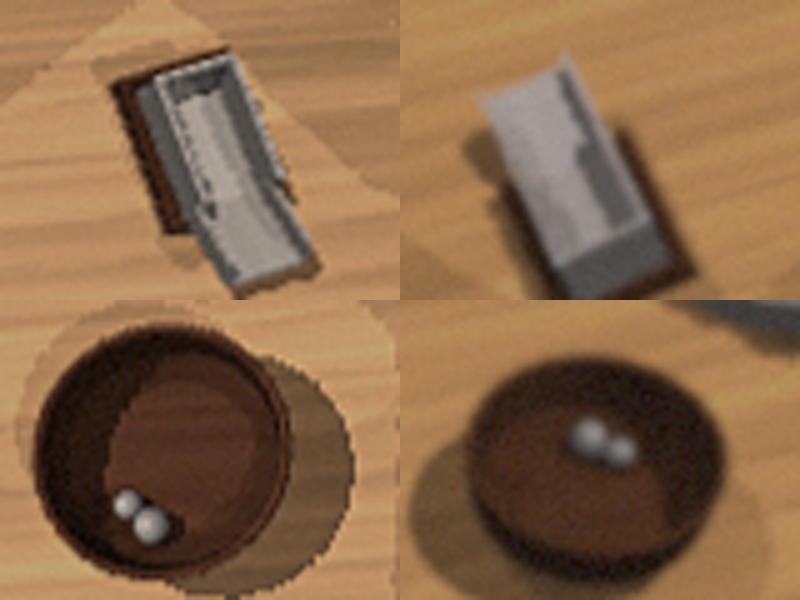

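The empty pan is parked level between the rails (x -84..38, yaw 12.6°, rim about 48 mm up), and both balls are in the bowl.

```bash
python3 -c "from bench import *;print(job_done())"
```

```text
the job is handed in; nothing more can be done
None
```

Job handed in at about 20 s: both balls are in the bowl and the empty pan is parked in its rack, spout at the open end; at full tilt (39.7°, held about 1.5 s) a wrist joint limit shifted the pan about 35 mm and rolled it about 4°.

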